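# Pack out and latch the panel case

### The arm

A 6-joint arm with a two-finger parallel gripper is mounted at the origin on the work surface. World frame = base frame: x ahead of the robot, y to its left, z up, the work surface at z = 0. Lengths are in m, angles in rad, forces in N, time in s.
With the tool pointing down it reaches from about 0.35 to 0.85 m from the base axis. Payload 8.1 kg.
Tool frame: the origin (TCP) lies at the very end of the fingers, on their centre line; the grasp point (between the pads) lies 19 mm behind it; z points along the fingers, y is the line along which they close (so a half turn about z gives the same grasp; the last joint's range is limited). The gripper opens to 93 mm and grips with 3 to 60 N. Pads are 15 mm wide; open, the fingers measure 128 mm over their backs; the gripper's body (75 mm by 188 mm) begins 65 mm behind the grasp point.
Start: joints at [-1.211, 0.13, 1.488, -0, 1.523, -0.085], TCP at [0.258, -0.542, 0.19] pointing down, gripper open.
Joint ranges: [-2.96, 2.96], [-0.89, 2.26], [0.02, 2.5], [-1.34, 4.48], [0, 2.73], [-2.66, 2.66]. Speed limits (rad/s): [2.39, 2.39, 2.79, 3.14, 3.14, 3.14].

### API

Orientations are given as a rotation vector (axis times angle).
In Python, from plant import monitor, eyes, ticket gives the robot as it stands.
- The arm moves only by the tool arm_command, never from a script. Its argument "deltas" is a list that holds one entry, the list of rows, each a list of 6 numbers: the shift along the world's x, y, z in cm, then the turn, a rotation vector about the world's x, y, z in degrees. In form: [[[tx, ty, tz, rx, ry, rz], ...]]. A call has 1 to 12 rows; each row shifts and turns the commanded pose from where the row before left it; what a row does not reach is not made up. A row lasts 1/12 s, in which the tool goes at most 41.7 mm and 7.16 degrees, less where a joint would pass 70% of its speed; a pose out of reach is approached as far as the arm can. A call is refused whole if a number of a shift passes 4.17 or a number of a turn 7.16, either way. A call with a gripper value outside its range is refused whole. "gripper" is the opening, from -1 (shut) to 1 (fully open), set as the call begins (left out, the last holds). The fingers move at their own pace and stop on an object; "squeeze" is the grip in N (left out, the last holds). Time passes only in rows, so rows that do not move let the fingers close. It gives the time, the measured TCP pose, the force, the opening and the grip force at its end, in the units of the state.
- monitor.read_state(): the state, without advancing time (a new reading comes with each control period).
- eyes.read_camera(name): name is "side" or "top" or "wrist"; returns the picture (420x560x3 uint8, blue, green, red); there is no depth.
- eyes.camera_model(name): a dict with "fx", "fy", "cx", "cy" (pixels), "rvec" (rotation vector, rad) and "tvec" (3), from world to camera coordinates, as OpenCV has them. Camera axes: x right, y down, z forward; pixel columns grow to the right and rows downward; lengths in m; the calibration is good to about 2 mm. A picture is of the moment at which its call begins: read the wrist's pose just before it. camera_model takes no time and is no camera call; for the wrist camera it gives the pose at the moment of the call.
- ticket.close_job(): hands the job in; it is judged then, once.
The state is a dict: "t": time; "q": joint angles; "dq": joint speeds; "joint_torque": joint torques, N m; "tool_pos": TCP position; "orientation": TCP orientation; "force": force on the tool from outside, world axes, zero at the start; "wrist_torque": the same for the moment, N m; "opening": finger opening in m; "gripper_force": force on a finger pad.
Only numpy, scipy, OpenCV 4.12 (cv2) and the standard library are available. Lean on these libraries where they do the work, as an engineer would, in place of code of your own. Each camera call takes 0.05 s, during which the arm holds its last target. There are 200 camera calls.

### The job

Close up the panel case for carrying: out of the loose pine blocks, stand the ones that together fill the gap between the panels and the gate snugly side by side in the middle of that gap, lengthwise along the gate, without jamming them hard against the panels, and leave the spare blocks where they are. Swing the gate fully shut with its latch bar lifted over the striker and let the bar drop right down into the catch. Leave the pot, brush jar and eggshell tray undisturbed.

Things in the scene. Friction and masses are not known exactly. Their poses are not given: they have to be found in the camera images.
- case: Flat open plywood case fixed to the bench. Origin on the bench under the middle of the gate line (inner face of the shut gate); x along the shut gate from hinge end to striker end, y into the case, z up. Floor 10 mm thick, x +-130, y -70 to 230, also under the gate. Walls inside at x +-88, tops at z 44. Posts at both gate ends, x -125 to -99 and 94 to 120, y -14 to 26, tops at z 72.
- gap (a point): middle of the floor of the gap for the blocks, case axes. In the case the gap runs from y = 0 (inner face of the shut gate) to y = 64 mm (edge of the panels), x +-88; this point is at y = 32, z = 10. Open from above and, with the gate open, from the front.
- panels: stack of three black lacquer panels with eggshell inlay, 168 x 150 x 15 mm in all, 1.8 kg, lying loose but close-fitting (2 mm free) on the case floor against the back wall. Origin: centre of the underside, at case x = 0, y = 139 mm; top at z = 25.
- striker_nose (a point): middle of the top edge of the striker's upturned nose, case axes, at case x 107, y -36.5, z 54 mm. The striker is a steel hook on the outer face of the striker post: nose 22 mm along x, 7 thick, rising 20 mm from its shelf (z 34). The catch is the 19 mm slot between nose and post; the 8 mm bar lies in it, 6 mm from the nose, when latched.
- gate (a joint): angle of the low pine gate, rad: 0 shut, growing as it swings outward (clockwise seen from above), to 1.6; starts 0.8 to 1.4. Light hinge friction, 0.04 N m: it stays where left. With the bar down, the bar meets the striker's nose at about 0.11 and blocks the gate; the bar can drop behind the nose only with the gate below about 0.03.
- gate_hinge (a point): point on the gate's upright hinge axis, mid height; axes as the case's, turned with the gate (x along the gate to its free end). At case x = -92, y = -7 mm. The gate reaches from 6 to 178 mm from this axis, is 14 mm thick (7 mm either side of this point) and stands from z 13 to 68 mm.
- latch (a joint): angle of the flat steel latch bar on the gate's outer face, rad: 0 level (down, on its stop), growing as its free end lifts, to 0.3 (stopped by a guide loop on the gate, top at z 79, 68 mm from the pivot). Falls by its own weight. 185 x 18 x 8 mm, 0.25 kg with its lug. Needs about 0.14 rad to clear the striker's nose.
- latch_pivot (a point): centre of the bar at its pivot pin, axes as the lug's. 42 mm from the hinge axis along the gate, z = 45 mm, 16 mm outside the gate's middle plane. The bar reaches from 18 mm behind it to 167 mm ahead, past the gate's free end.
- lug (a point): middle of the lifting lug: an upright flat steel tab on the bar, 20 mm wide along the bar, 8 mm thick across the gate, standing above the gate up to z = 125 mm. 95 mm along the bar from the pivot, 53 mm above the bar's centre line (z = 98 mm, bar level). Axes: x along the bar to the free end, y across the gate into the case, z up the tab.
- block_15: bare pine packing block, 15 mm thick (its y), 130 mm long (its x), 50 mm high (z); about 51 g; stands loose on the bench on its 15 x 130 mm face. Origin: centre of the underside.
- block_24: bare pine packing block, 24 mm thick (its y), 130 mm long (its x), 50 mm high (z); about 81 g; stands loose on the bench on its 24 x 130 mm face. Origin: centre of the underside.
- block_36: bare pine packing block, 36 mm thick (its y), 130 mm long (its x), 50 mm high (z); about 122 g; stands loose on the bench on its 36 x 130 mm face. Origin: centre of the underside.
- block_52: bare pine packing block, 52 mm thick (its y), 130 mm long (its x), 50 mm high (z); about 176 g; stands loose on the bench on its 52 x 130 mm face. Origin: centre of the underside.
- lacquer_pot: open steel pot of black lacquer, diameter 76, 85 mm high, standing on the bench near the striker end of the case. Origin: centre of the underside. Leave it alone.
- brush_jar: terracotta jar, diameter 68, 90 mm high, with brushes standing up to 210 mm, beside the case. Origin: centre of the underside. Leave it alone.
- egg_tray: dark steel tray of eggshells, 100 x 180 x 22 mm (shells up to 30 mm high), on the far side of the blocks. Origin: centre of the underside. Leave it alone.

How it is judged:
On the way:
1. the latch bar is held lifted over the nose of the striker as the gate comes home (value of joint latch above 0.1 rad and value of joint gate below 0.12 rad), for 0.05 s.
At the end, for the whole second after the job is handed in: Gate shut (below 0.035 rad), latch bar down in the catch (below 0.03 rad); the 24 and 36 mm blocks stand in the gap on the case floor, upright, at rest, within 26 mm of its middle, along the gate within 0.1 rad; the 15 and 52 mm blocks within 60 mm of where they started (value of joint gate below 0.035 rad and value of joint latch below 0.03 rad and y of block_24 in the frame of case between 0.004 and 0.06 m and x of block_24 in the frame of case between -0.026 and 0.026 m and z of each of block_24, block_36 in the frame of case below 0.014 m and angle between the x axis of each of block_24, block_36 and the x axis of case, either way round below 0.1 rad and angle between each of block_24, block_36's own z axis and vertical below 0.08 rad and linear speed of each of block_24, block_36 below 0.02 m/s and y of block_36 in the frame of case between 0.004 and 0.06 m and x of block_36 in the frame of case between -0.026 and 0.026 m and distance of each of block_15, block_52 from where it was at the start of the episode below 0.06 m); the robot touches nothing.
It fails at once if a block is forced hard against the panels (over 45 N) (contact force between any of block_15, block_24, block_36, block_52 and panels above 45 N).
It fails at once if the lacquer pot is shifted by over 30 mm or tipped (distance of lacquer_pot from where it was at the start of the episode above 0.03 m or angle between lacquer_pot's own z axis and vertical above 0.3 rad).
It fails at once if the brush jar is shifted by over 30 mm or tipped (distance of brush_jar from where it was at the start of the episode above 0.03 m or angle between brush_jar's own z axis and vertical above 0.3 rad).
It fails at once if the eggshell tray is shifted by over 30 mm or tipped (distance of egg_tray from where it was at the start of the episode above 0.03 m or angle between egg_tray's own z axis and vertical above 0.3 rad).
It also fails if it takes over 72 s, if anything falls off the work surface, if the arm or the gripper's body presses on something with over 40 N, if the wrist force passes 120 N, or if a joint passes its speed limit or range.

## Working session

There is one attempt and no reset: what is moved stays moved. The work goes in short steps, Python scripts to look and compute and a tool call to move; the robot and the scene stay as the last step left them, time stands still between calls to the robot, and variables do not carry over. Pictures are saved under pics/ and viewed, at most 12 in all, crops included, and the job is handed in when it is done.

Besides the shell and the picture viewer there is one more tool, called after "Emit:" as name(argument=value, ...) on one line, values as JSON. arm_command: Moves the arm, as the interface text tells. Its arguments: {"type":"object","properties":{"deltas":{"type":"array"},"gripper":{"type":"number"},"squeeze":{"type":"number"}},"required":["deltas"]}

```bash
mkdir -p pics; ls
python3 - <<'E'
from plant import monitor, eyes, ticket
import cv2
s=monitor.read_state()
print(s)
for n in("top","side"):
    cv2.imwrite(f"pics/{n}0.png",eyes.read_camera(n)); print(n,eyes.camera_model(n))
E
```

```text
pics
{'t': 0.0, 'q': array([-1.21140131e+00,  1.31164217e-01,  1.48926853e+00,  2.60751661e-05,
        1.52301173e+00, -8.54276580e-02]), 'dq': array([0.0010579 , 0.0023359 , 0.00106645, 0.00133448, 0.00065414,
       0.00055072]), 'joint_torque': array([ 1.09806719e-03, -5.59842718e+01, -4.91751659e+01,  7.70762167e-02,
        3.58129630e-02, -1.19093434e-04]), 'tool_pos': array([ 0.25797308, -0.54101856,  0.18889159]), 'orientation': array([-3.06241782e+00, -6.92572053e-01,  3.56482735e-04]), 'force': array([-0.27404477, -0.8889339 ,  0.04402795]), 'wrist_torque': array([0.01256709, 0.03097348, 0.03936598]), 'gripper_force': 0.0, 'opening': 0.09287449686044075}
top {'fx': 472.93180812078367, 'fy': 472.93180812078367, 'cx': 278.1301922541425, 'cy': 217.29627898940808, 'rvec': array([ 2.14486745, -2.06622414,  0.21332547]), 'tvec': array([1.02420202e-04, 5.90645352e-01, 1.13114225e+00])}
side {'fx': 385.9760487767759, 'fy': 385.9760487767759, 'cx': 280.5213573553956, 'cy': 208.22465094669315, 'rvec': array([ 0.3821804 , -2.58369403,  1.43996086]), 'tvec': array([0.55756047, 0.15177388, 0.74050307])}
```

View pics/top0.png

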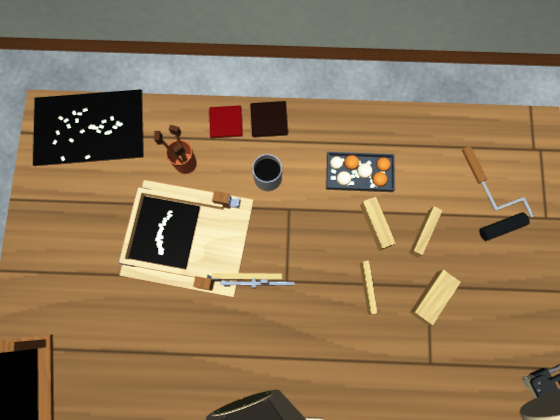

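View pics/side0.png

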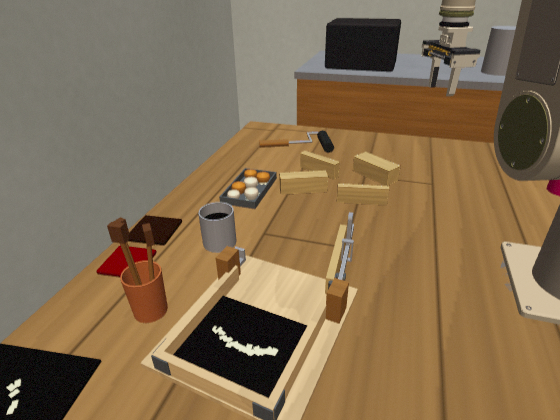

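The top view shows the 36 block at about (378,222), 24 at (428,230), 15 at (369,287) and 52 at (437,297). The case is around (185,240), with its hinge post at (204,283), striker post at (221,199), and the gate pointing right along row 277. The side view shows the same layout.

```bash
cat > h.py <<'E'
from plant import monitor, eyes, ticket
import cv2, numpy as np
def cam(n):
    m=eyes.camera_model(n); K=np.array([[m['fx'],0,m['cx']],[0,m['fy'],m['cy']],[0,0,1]])
    return K,cv2.Rodrigues(m['rvec'])[0],m['tvec']
def ray(c,uv,z):
    K,R,t=c; d=R.T@np.linalg.solve(K,[uv[0],uv[1],1]); o=-R.T@t
    return o+d*(z-o[2])/d[2]
def proj(c,p):
    K,R,t=c; q=K@(R@np.asarray(p)+t); return q[:2]/q[2]
E
python3 - <<'E'
from h import *
im=cv2.imread("pics/top0.png"); c=cam("top")
print("cam at",-c[1].T@c[2])
hsv=cv2.cvtColor(im,cv2.COLOR_BGR2HSV)
for p in [(378,222),(428,230),(369,287),(437,297),(225,240),(205,283),(221,199),(110,100),(300,240),(150,190)]: print(p,hsv[p[1],p[0]])
m=cv2.inRange(hsv,(15,40,165),(35,160,255))
cs,_=cv2.findContours(m,cv2.RETR_EXTERNAL,cv2.CHAIN_APPROX_NONE)
for k in cs:
    if cv2.contourArea(k)>80:
        (x,y),(w,h),a=cv2.minAreaRect(k)
        print((x,y),(w,h),a,ray(c,(x,y),.05).round(4))
b=cv2.inRange(hsv,(0,100,20),(14,255,140))
cv2.imwrite("pics/m.png",np.hstack([m,b]))
cv2.imwrite("pics/crop.png",np.vstack([cv2.resize(im[170:310,110:310],(800,560),interpolation=cv2.INTER_CUBIC)]))
E
```

```text
cam at [0.34028906 0.0064594  1.22983997]
(378, 222) [ 24  93 237]
(428, 230) [ 22 100 227]
(369, 287) [ 23  94 234]
(437, 297) [ 21 102 221]
(225, 240) [ 23  66 244]
(205, 283) [ 15 157 172]
(221, 199) [ 15 160 164]
(110, 100) [30 23 11]
(300, 240) [ 16 137 170]
(150, 190) [ 23  61 247]
(362.9670715332031, 373.54345703125) (313.243408203125, 17.48307228088379) 3.468229293823242 [ 0.2202 -0.1939  0.05  ]
(495.5, 348.5) (13.0, 127.0) 90.0 [ 0.29   -0.5118  0.05  ]
(380.4575500488281, 347.5493469238281) (93.12039947509766, 12.548256874084473) 0.9548413157463074 [ 0.2816 -0.2359  0.05  ]
(202.4754638671875, 346.9654846191406) (211.08436584472656, 7.226478576660156) 1.456358551979065 [0.2666 0.1925 0.05  ]
(41.071533203125, 357.646728515625) (45.11865997314453, 15.075575828552246) 88.45184326171875 [0.227 0.579 0.05 ]
(13.5, 308.5) (5.0, 27.0) 90.0 [0.34   0.6635 0.05  ]
(266.0262451171875, 307.00140380859375) (106.32652282714844, 6.937766075134277) 3.0127875804901123 [0.367  0.0435 0.05  ]
(335.0179443359375, 295.65887451171875) (58.4454231262207, 7.831266403198242) 3.012787342071533 [ 
[... 1026 characters left out ...]
4901123 [ 0.8215 -0.6775  0.05  ]
(24.5, 141.5) (13.0, 13.0) 90.0 [0.7735 0.7019 0.05  ]
(382.0638427734375, 136.88851928710938) (298.06036376953125, 10.151710510253906) 1.175133228302002 [ 0.8204 -0.2441  0.05  ]
(354.000732421875, 126.98150634765625) (132.35369873046875, 8.401646614074707) 2.12109637260437 [ 0.8457 -0.1699  0.05  ]
(26.5, 125.0) (10.0, 11.0) 90.0 [0.8202 0.7036 0.05  ]
(546.0, 116.5) (15.0, 26.0) 90.0 [ 0.8937 -0.6807  0.05  ]
(407.51263427734375, 111.84564208984375) (241.24481201171875, 12.152320861816406) 1.1070270538330078 [ 0.894  -0.3127  0.05  ]
(195.12318420410156, 118.69546508789062) (105.17056274414062, 35.065399169921875) 1.4688007831573486 [0.8542 0.2543 0.05  ]
```

View pics/crop.png

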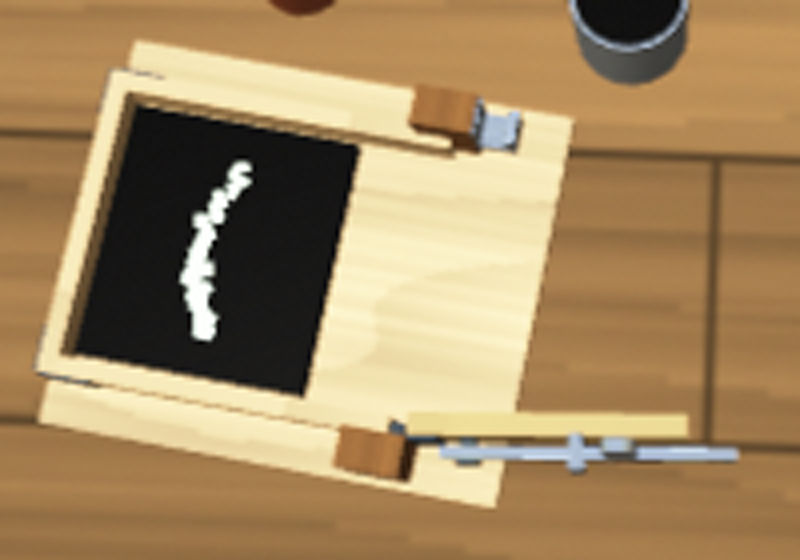

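```bash
cat >> h.py <<'E'
def rigid(P,Q):
    P=np.array(P);Q=np.array(Q);a=P.mean(0);b=Q.mean(0)
    H=(P-a).T@(Q-b); th=np.arctan2(H[0,1]-H[1,0],H[0,0]+H[1,1])
    R=np.array([[np.cos(th),-np.sin(th)],[np.sin(th),np.cos(th)]]); t=b-R@a
    return th,t,np.linalg.norm((R@P.T).T+t-Q,axis=1)
E
python3 - <<'E'
from h import *
im=cv2.imread("pics/top0.png"); c=cam("top")
pts=[((573,119),(130,-70,10)),((495,506),(-130,-70,10)),((39,422),(-130,230,10)),((135,40),(130,230,10)),((358,146),(84,64,25)),((305,397),(-84,64,25))]
P=[];Q=[]
for uv,p in pts:
    P.append(np.array(p[:2])/1e3); Q.append(ray(c,(110+uv[0]/4-.4,170+uv[1]/4-.4),p[2]/1e3)[:2])
print("case",rigid(P,Q))
# gate top edge inner line ends: hinge (408,415)?, free (690,415); bar z45
for uv,z in [((408,425),.068),((688,425),.068),((440,453),.054),((738,455),.054),((618,446),.125)]:
    print("gate",uv,ray(c,(110+uv[0]/4-.4,170+uv[1]/4-.4),z)[:2].round(4))
hsv=cv2.cvtColor(im,cv2.COLOR_BGR2HSV)
m=cv2.inRange(hsv,(15,40,205),(35,122,255)); m[:, :340]=0; m[:,480:]=0; m[:190]=0; m[330:]=0
cs,_=cv2.findContours(m,cv2.RETR_EXTERNAL,cv2.CHAIN_APPROX_NONE)
for k in cs:
    if cv2.contourArea(k)>80:
        q=cv2.boxPoints(cv2.minAreaRect(k)); W=np.array([ray(c,x,.05)[:2] for x in q])
        e1=W[1]-W[0];e2=W[2]-W[1]; L=e1 if np.linalg.norm(e1)>np.linalg.norm(e2) else e2
        print(q.mean(0),W.mean(0).round(4),np.linalg.norm(e1).round(3),np.linalg.norm(e2).round(3),"ang",np.degrees(np.arctan2(L[1],L[0])).round(1))
for n,uv,z in [("pot",(267,170),.085),("jar",(182,155),.09),("tray",(361,172),.022)]: print(n,ray(c,uv,z)[:2])
E
```

```text
case (np.float64(-0.14289181597394576), array([0.52969999, 0.17926855]), array([0.0007411 , 0.00119104, 0.00062261, 0.00076171, 0.00130202,
       0.00199669]))
gate (408, 425) [0.4365 0.1794]
gate (688, 425) [0.4429 0.008 ]
gate (440, 453) [0.4212 0.1605]
gate (738, 455) [ 0.4269 -0.0234]
gate (618, 446) [0.4242 0.0481]
[437.66324 296.77982] [ 0.4082 -0.3775] 0.131 0.051 ang -33.8
[369.90955 286.93448] [ 0.4261 -0.2109] 0.014 0.129 ang -171.0
[427.95358 229.9794 ] [ 0.5746 -0.3584] 0.128 0.023 ang -24.4
[379.06897 221.82758] [ 0.5912 -0.2344] 0.036 0.13 ang -157.5
pot [0.70671795 0.05463946]
jar [0.7370821 0.271888 ]
tray [ 0.7303835  -0.19326042]
```

Emit:
arm_command(deltas=[[[3.17,1.83,0,0,0,-5],[3.17,1.83,0,0,0,-5],[3.17,1.83,0,0,0,-5],[3.17,1.83,0,0,0,-5],[3.17,1.83,0,0,0,-5],[3.17,1.83,0,0,0,-5],[3.17,1.83,0,0,0,-5],[3.17,1.83,0,0,0,-5],[3.17,1.83,0,0,0,-5],[3.17,1.83,0,0,0,-5],[0,0,0,0,0,0],[0,0,0,0,0,0]]], gripper=1)

```text
t: 1.1
tool_pos: [0.5764, -0.3567, 0.1887]
orientation: [-3.07, 0.661, 0.002]
force: [0.1, -0.4, -0.4]
opening: 0.0925
gripper_force: 0.0
```

```bash
cat >> h.py <<'E'
def pose():
    s=monitor.read_state(); R=cv2.Rodrigues(s['orientation'])[0]
    print("t",round(s['t'],2),"pos",s['tool_pos'].round(4),"psi",np.degrees(np.arctan2(R[1,1],R[0,1])).round(2),"z",R[:,2].round(3),"F",s['force'].round(1),"op",round(s['opening'],4),"q6",s['q'][5].round(2))
    return s,R
E
python3 - <<'E'
from h import *
pose(); c=cam("wrist"); im=eyes.read_camera("wrist"); cv2.imwrite("pics/w1.png",im)
print(proj(c,(.5746,-.3584,.05)),-c[1].T@c[2])
E
```

```text
t 1.1 pos [ 0.5764 -0.3567  0.1887] psi -114.31 z [-0.001  0.001 -1.   ] F [ 0.1 -0.4 -0.4] op 0.0925 q6 1.37
[282.3627166  187.63229669] [ 0.63934409 -0.38628791  0.38205665]
```

View pics/w1.png

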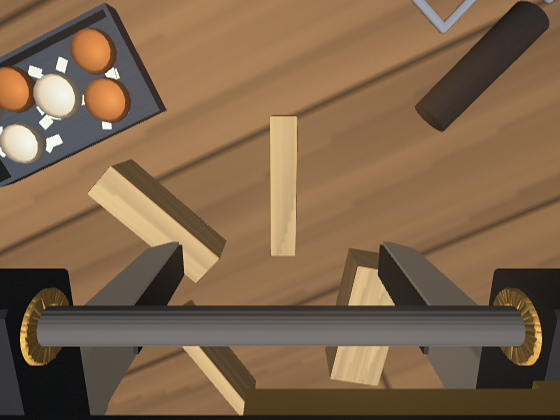

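The wrist picture shows block 24's top face centred at about (283.5,185.5), against a predicted (282.4,187.6). The top-view estimate is good to about 1 mm.

Emit:
arm_command(deltas=[[[-0.2,-0.1,-3.3,0,0,0],[0,0,-3.3,0,0,0],[0,0,-3.3,0,0,0],[0,0,-3.3,0,0,0],[0,0,-3.3,0,0,0],[0,0,0,0,0,0],[0,0,0,0,0,0]]])

```text
t: 1.73
tool_pos: [0.5702, -0.3592, 0.0227]
orientation: [-3.068, 0.668, 0.008]
force: [-0.4, -0.6, 1.5]
opening: 0.0928
gripper_force: 0.0
```

Emit:
arm_command(deltas=[[[0,0,0,0,0,0],[0,0,0,0,0,0],[0,0,0,0,0,0],[0,0,0,0,0,0],[0,0,0,0,0,0],[0,0,0,0,0,0],[0,0,0,0,0,0],[0,0,0,0,0,0]]], gripper=-1, squeeze=20)

```text
t: 2.4
tool_pos: [0.5732, -0.3595, 0.025]
orientation: [3.07, -0.667, -0.0]
force: [0.2, -0.9, -0.1]
opening: 0.0444
gripper_force: 0.0
```

Emit:
arm_command(deltas=[[[0,0,0,0,0,0],[0,0,0,0,0,0],[0,0,0,0,0,0],[0,0,0,0,0,0],[0,0,0,0,0,0],[0,0,0,0,0,0]]])

```text
t: 2.9
tool_pos: [0.5732, -0.3596, 0.0249]
orientation: [-3.07, 0.667, 0.0]
force: [0.2, -0.4, -0.5]
opening: 0.0044
gripper_force: 0.0
```

Run:
```python
from h import *
s,R=pose()
p=np.array([.5912,-.2344]); 
for d in (51,52): print(p+d/1e3*np.array([np.sin(np.radians(22.5)),-np.cos(np.radians(22.5))])-s['tool_pos'][:2])
```

```text
t 2.9 pos [ 0.5732 -0.3596  0.0249] psi -114.52 z [-0.  0. -1.] F [ 0.2 -0.4 -0.5] op 0.0044 q6 1.36
[0.03755272 0.0780876 ]
[0.0379354  0.07716372]
```

The fingers closed to 4 mm, so the grasp missed. I'll look again.

Run:
```python
from h import *
im=eyes.read_camera("top"); w=eyes.read_camera("wrist"); sd=eyes.read_camera("side")
c=cam("top");p=monitor.read_state()['tool_pos']; print(proj(c,p), proj(cam("wrist"),p),proj(cam("side"),p))
cv2.imwrite("pics/a.png",np.hstack([cv2.resize(im[190:330,340:480],(400,400)),cv2.resize(sd[60:240,240:440],(400,400))]))
cv2.imwrite("pics/w2.png",w)
```

```text
[425.59600745 232.11568835] [279.14670723 238.82399216] [319.12082918 164.17206067]
```

View pics/a.png

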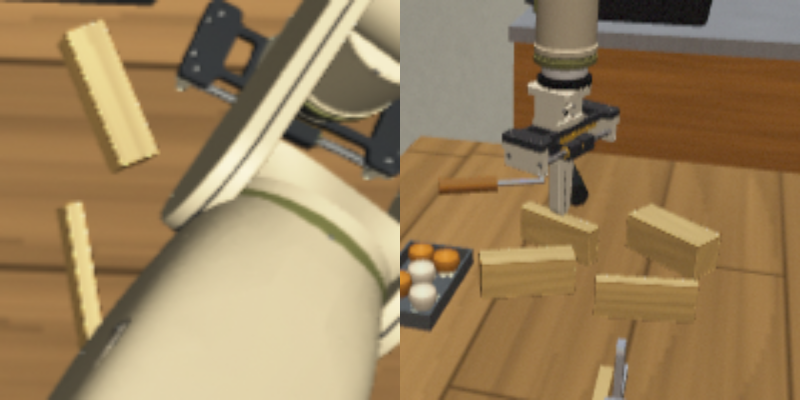

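View pics/w2.png

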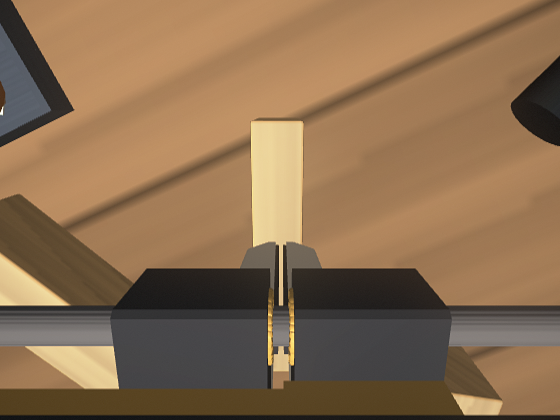

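Run:
```python
from h import *
s,R=pose(); c=cam("wrist"); print(c[0][0,0])
for uv in [(251,121),(303,121),(251,240),(303,240),(278,118),(281,300)]: print(uv,ray(c,uv,.05).round(4))
u=np.array([np.cos(np.radians(-24.4)),np.sin(np.radians(-24.4))])
for d in (-.065,0,.065): print(d,proj(c,[*(np.array([.5746,-.3584])+d*u),.05]))
```

```text
t 3.05 pos [ 0.5732 -0.3596  0.0249] psi -114.51 z [-0.  0. -1.] F [0.3 0.2 0.6] op 0.0003 q6 1.36
374.90936753715937
(251, 121) [ 0.6361 -0.375   0.05  ]
(303, 121) [ 0.6266 -0.3957  0.05  ]
(251, 240) [ 0.5863 -0.351   0.05  ]
(303, 240) [ 0.576  -0.3735  0.05  ]
(278, 118) [ 0.6324 -0.3863  0.05  ]
(281, 300) [ 0.5517 -0.3509  0.05  ]
-0.065 [276.09255049 370.66569264]
0 [275.37781167 254.91864871]
0.065 [274.5194301  115.90964963]
```

Run:
```python
from h import *
c=cam("side")
for z in (0,.025,.04,.05,.06,.07): print(z,proj(c,(.5732,-.3596,z)).round(1))
im=eyes.read_camera("side")
cv2.imwrite("pics/s2.png",cv2.resize(im[100:200,265:390],(750,600),interpolation=cv2.INTER_CUBIC))
```

```text
0 [318.8 171.6]
0.025 [319.1 164.2]
0.04 [319.3 159.6]
0.05 [319.4 156.5]
0.06 [319.6 153.4]
0.07 [319.7 150.3]
```

View pics/s2.png

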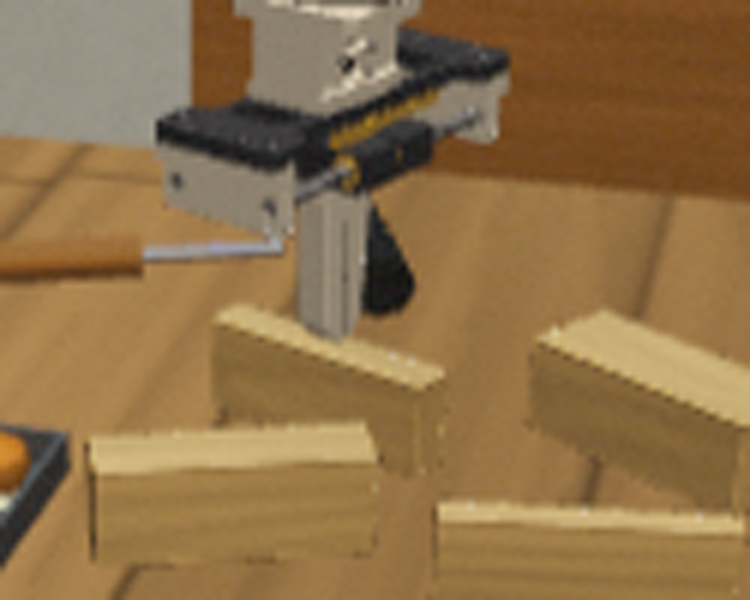

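Run:
```python
from h import *
s,R=pose(); c=cam("wrist"); p=s['tool_pos']
for dz in (0,-.01,-.02,-.025,-.03,-.05):
  for dx in (-.0075,.0075):
    q=p+R@[dx,0,dz]; a=proj(c,q+R@[0,.0463,0]); b=proj(c,q-R@[0,.0463,0]); print(dz,dx,a.round(0),b.round(0), "closed outer",proj(c,q+R@[0,.0175,0]).round(0),proj(c,q-R@[0,.0175,0]).round(0))
```

```text
t 3.1 pos [ 0.5732 -0.3596  0.0249] psi -114.52 z [-0.  0. -1.] F [-0.3  0.  -0.2] op 0.0002 q6 1.36
0 -0.0075 [363. 252.] [195. 252.] closed outer [311. 252.] [247. 252.]
0 0.0075 [365. 226.] [194. 226.] closed outer [312. 226.] [247. 226.]
-0.01 -0.0075 [367. 259.] [191. 259.] closed outer [312. 259.] [246. 259.]
-0.01 0.0075 [369. 232.] [189. 232.] closed outer [313. 232.] [245. 232.]
-0.02 -0.0075 [372. 267.] [186. 267.] closed outer [314. 267.] [244. 267.]
-0.02 0.0075 [374. 238.] [184. 238.] closed outer [315. 238.] [243. 238.]
-0.025 -0.0075 [374. 271.] [184. 271.] closed outer [315. 271.] [243. 271.]
-0.025 0.0075 [376. 242.] [182. 242.] closed outer [316. 242.] [242. 242.]
-0.03 -0.0075 [377. 275.] [181. 275.] closed outer [316. 275.] [242. 275.]
-0.03 0.0075 [379. 245.] [179. 245.] closed outer [317. 245.] [241. 245.]
-0.05 -0.0075 [388. 296.] [169. 296.] closed outer [320. 296.] [237. 296.]
-0.05 0.0075 [391. 263.] [166. 263.] closed outer [321. 263.] [236. 263.]
```

The fingertips show at v≈243, with 197 px between them. That puts the real tips about 27 mm short of the reported TCP, so they closed just above the block, which is untouched. I'll allow for the 27 mm from here on.

Emit:
arm_command(deltas=[[[0,0,2,0,0,0],[0,0,0,0,0,0],[0,0,0,0,0,0],[0,0,0,0,0,0],[0,0,0,0,0,0],[0,0,0,0,0,0],[0,0,0,0,0,0],[0,0,0,0,0,0],[0,0,0,0,0,0],[0.1,0.1,-1.5,0,0,0],[0,0,-1.5,0,0,0],[0,0,0,0,0,0]]], gripper=0.6)

```text
t: 4.1
tool_pos: [0.5715, -0.3565, 0.0095]
orientation: [-3.067, 0.666, 0.01]
force: [-0.0, 0.3, -0.4]
opening: 0.0733
gripper_force: 0.0
```

Emit:
arm_command(deltas=[[[0,0,-1,0,0,0],[0,0,-1,0,0,0],[0,0,0,0,0,0],[0,0,0,0,0,0]]])

```text
t: 4.43
tool_pos: [0.5734, -0.3581, -0.0064]
orientation: [-3.069, 0.667, 0.003]
force: [-0.0, -0.7, -0.2]
opening: 0.0744
gripper_force: 0.0
```

Emit:
arm_command(deltas=[[[0,0,0,0,0,0],[0,0,0,0,0,0],[0,0,0,0,0,0],[0,0,0,0,0,0],[0,0,0,0,0,0],[0,0,0,0,0,0],[0,0,0,0,0,0],[0,0,0,0,0,0],[0,0,0,0,0,0],[0,0,0,0,0,0]]], gripper=-1)

```text
t: 5.27
tool_pos: [0.5742, -0.3586, -0.005]
orientation: [3.07, -0.667, 0.0]
force: [-0.4, -0.4, 0.1]
opening: 0.0238
gripper_force: 20.0
```

Emit:
arm_command(deltas=[[[0,0,2.5,0,0,0],[0,0,2.5,0,0,0],[0,0,2.5,0,0,0],[0.53,1.09,0,0,0,6.7],[0.53,1.09,0,0,0,6.7],[0.53,1.09,0,0,0,6.7],[0.53,1.09,0,0,0,6.7],[0.53,1.09,0,0,0,6.7],[0.53,1.09,0,0,0,6.7],[0.53,1.09,0,0,0,6.7],[0,0,0,0,0,0],[0,0,0,0,0,0]]])

```text
t: 6.27
tool_pos: [0.6113, -0.2819, 0.0698]
orientation: [-3.083, -0.606, 0.001]
force: [-0.2, -0.7, -0.6]
opening: 0.0242
gripper_force: 20.0
```

Run:
```python
from h import *
pose(); cv2.imwrite("pics/w3.png",eyes.read_camera("wrist"))
im=eyes.read_camera("top");c=cam("top")
hsv=cv2.cvtColor(im,cv2.COLOR_BGR2HSV)
m=cv2.inRange(hsv,(15,40,205),(35,122,255)); m[:, :340]=0; m[:,480:]=0; m[:190]=0; m[330:]=0
for k in cv2.findContours(m,0,cv2.CHAIN_APPROX_NONE)[0]:
    if cv2.contourArea(k)>80: r=cv2.minAreaRect(k); print(r,ray(c,r[0],.05)[:2])
w=cv2.imread("pics/w3.png"); c=cam("wrist")
hsv=cv2.cvtColor(w,cv2.COLOR_BGR2HSV)
m=cv2.inRange(hsv,(15,40,205),(35,122,255))
for k in cv2.findContours(m,0,cv2.CHAIN_APPROX_NONE)[0]:
    if cv2.contourArea(k)>1500: print(cv2.boxPoints(cv2.minAreaRect(k)).round())
```

```text
t 6.27 pos [ 0.6113 -0.2819  0.0698] psi -67.75 z [-0. -0. -1.] F [-0.2 -0.7 -0.6] op 0.0242 q6 0.67
((386.5, 288.5), (93.0, 81.0), 0.0) [ 0.42311906 -0.25184535]
((460.93682861328125, 267.761962890625), (10.025957107543945, 96.01627349853516), 27.93714141845703) [ 0.48127387 -0.43730403]
((462.800048828125, 246.4000244140625), (7.155416965484619, 86.75942993164062), 26.56505012512207) [ 0.53524697 -0.44427837]
((371.8875732421875, 212.6301727294922), (28.15384864807129, 7.1538472175598145), 67.38013458251953) [ 0.61391795 -0.21652572]
((424.986572265625, 235.0560760498047), (70.357421875, 68.6943130493164), 29.407188415527344) [ 0.56071139 -0.35025848]
((388.4666748046875, 219.76788330078125), (5.910170555114746, 70.08689880371094), 29.8590145111084) [ 0.59682916 -0.25858616]
[[249. 125.]
 [311. 125.]
 [311. 304.]
 [249. 304.]]
[[156. 120.]
 [217. 117.]
 [224. 266.]
 [162. 269.]]
```

View pics/w3.png

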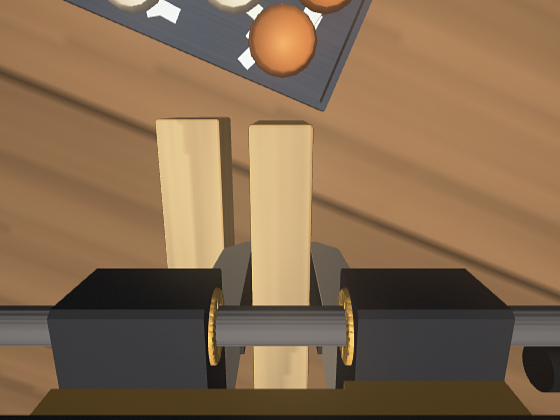

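The wrist picture shows block 24 held, centred at u≈280. Block 36 is to its left, with its top face running from (156,119)–(218,118) down to about (162,269)–(224,266).

Run:
```python
from h import *
s,R=pose(); c=cam("wrist"); p=s['tool_pos']
for n,z,uvs in [("36",.05,[(156,119),(218,118),(164,266),(223,266)]),("24",.125,[(249,125),(313,125)])]:
  for uv in uvs: w=ray(c,uv,z); print(n,uv,w.round(4),"tool",(R.T@(w-p)).round(4))
```

```text
t 6.37 pos [ 0.6109 -0.2829  0.0698] psi -67.84 z [-0. -0. -1.] F [ 0.1  0.3 -0.3] op 0.0244 q6 0.67
36 (156, 119) [ 0.6431 -0.1952  0.05  ] tool [ 0.0629 -0.069   0.0198]
36 (218, 118) [ 0.6566 -0.2269  0.05  ] tool [ 0.0634 -0.0346  0.0198]
36 (164, 266) [ 0.5607 -0.2261  0.05  ] tool [-0.025  -0.0716  0.0198]
36 (223, 266) [ 0.5744 -0.2596  0.05  ] tool [-0.025  -0.0353  0.0198]
24 (249, 125) [ 0.6649 -0.2487  0.125 ] tool [ 0.0629 -0.0114 -0.0552]
24 (313, 125) [ 0.6736 -0.27    0.125 ] tool [ 0.0629  0.0117 -0.0552]
```

Emit:
arm_command(deltas=[[[0,0,-2.5,0,0,0],[0,0,-2.5,0,0,0],[0,0,-1.5,0,0,0],[0,0,-0.9,0,0,0],[0,0,0,0,0,0],[0,0,0,0,0,0]]])

```text
t: 6.87
tool_pos: [0.6111, -0.2827, -0.0042]
orientation: [-3.082, -0.607, 0.001]
force: [-0.6, -0.4, 0.6]
opening: 0.0235
gripper_force: 20.0
```

Emit:
arm_command(deltas=[[[0,0,0,0,0,0],[0,0,0,0,0,0],[0,0,0,0,0,0],[0,0,0,0,0,0]]], gripper=-0.37)

```text
t: 7.2
tool_pos: [0.6117, -0.2826, -0.0034]
orientation: [3.081, 0.609, 0.001]
force: [-1.2, 0.1, 0.5]
opening: 0.0291
gripper_force: 0.0
```

Emit:
arm_command(deltas=[[[0,0,2.5,0,0,0],[0,0,2.5,0,0,0],[0,0,2,0,0,0],[0,0,0,0,0,0],[0,0,0,0,0,0]]])

```text
t: 7.62
tool_pos: [0.6128, -0.2831, 0.0682]
orientation: [3.079, 0.609, 0.005]
force: [0.7, 0.5, -0.1]
opening: 0.0291
gripper_force: 0.0
```

Emit:
arm_command(deltas=[[[-0.55,1.35,0,0,0,0],[-0.55,1.35,0,0,0,0],[0,0,0,0,0,0],[0,0,0,0,0,0],[0,0,0,0,0,0],[0,0,0,0,0,0],[0,0,0,0,0,0],[0,0,0,0,0,0]]], gripper=1)

```text
t: 8.28
tool_pos: [0.6004, -0.2558, 0.0658]
orientation: [3.082, 0.609, -0.0]
force: [-0.4, 1.2, -0.7]
opening: 0.0782
gripper_force: 0.0
```

Run:
```python
from h import *
s,R=pose(); w=eyes.read_camera("wrist"); c=cam("wrist"); p=s['tool_pos']
hsv=cv2.cvtColor(w,cv2.COLOR_BGR2HSV)
m=cv2.inRange(hsv,(15,40,205),(35,122,255))
for v in (150,180,210,240):
    x=np.where(m[v,100:460])[0]+100
    r=np.split(x,np.where(np.diff(x)>3)[0]+1)
    print(v,[((R.T@(ray(c,(a[0],v),.05)-p))[:2].round(4),(R.T@(ray(c,(a[-1],v),.05)-p))[1].round(4)) for a in r if len(a)>15])
cv2.imwrite("pics/w4.png",w)
```

```text
t 8.28 pos [ 0.6004 -0.2558  0.0658] psi -67.64 z [-0. -0. -1.] F [-0.4  1.2 -0.7] op 0.0782 q6 0.7
150 [(array([ 0.0462, -0.0415]), np.float64(-0.0271))]
180 [(array([ 0.0293, -0.0378]), np.float64(-0.0248))]
210 [(array([ 0.0117, -0.0363]), np.float64(-0.0247))]
240 []
```

Run:
```python
from h import *
s,R=pose(); c=cam("wrist"); p=s['tool_pos']
w=cv2.imread("pics/w4.png"); hsv=cv2.cvtColor(w,cv2.COLOR_BGR2HSV)
for v in (160,200):
  print(v,[(x,*hsv[v,x].tolist()) for x in range(150,400,8)])
for y in (-.042,-.006,.017,.041): print(y,proj(c,p+R@[.04,y,p[2]-.05]))
```

```text
t 8.33 pos [ 0.6004 -0.2557  0.0658] psi -67.64 z [ 0. -0. -1.] F [-0.7 -0.5 -0.6] op 0.0818 q6 0.7
160 [(150, 15, 125, 131), (158, 15, 123, 133), (166, 15, 122, 132), (174, 15, 121, 133), (182, 15, 122, 134), (190, 15, 121, 135), (198, 15, 119, 135), (206, 16, 123, 118), (214, 18, 96, 210), (222, 18, 98, 208), (230, 18, 99, 212), (238, 19, 98, 200), (246, 18, 97, 191), (254, 18, 98, 196), (262, 18, 96, 201), (270, 17, 117, 87), (278, 15, 119, 148), (286, 15, 119, 156), (294, 15, 119, 156), (302, 15, 119, 157), (310, 16, 123, 116), (318, 18, 98, 200), (326, 18, 98, 200), (334, 18, 99, 193), (342, 18, 98, 189), (350, 18, 98, 197), (358, 15, 118, 154), (366, 15, 119, 152), (374, 15, 120, 151), (382, 15, 122, 149), (390, 15, 122, 148), (398, 15, 122, 146)]
200 [(150, 15, 123, 122), (158, 14, 120, 121), (166, 15, 122, 125), (174, 15, 121, 129), (182, 15, 122, 134), (190, 15, 122, 134), (198, 15, 121, 135), (206, 15, 120, 136), (214, 18, 96, 201), (222, 18, 98, 208), (230, 18, 98, 209), (238, 18, 98, 205), (246, 19, 97, 187), (254, 18, 98, 195), (262, 18, 98, 202), (270, 18, 115, 91), (278, 16, 118, 140), (286, 15, 118, 141), (294, 16, 115, 140), (302, 15, 117, 140), (310, 20, 114, 202), (318, 18, 99, 201), (326, 18, 97, 202), (334, 18, 100, 192), (342, 18, 98, 188), (350, 17, 128, 195), (358, 16, 121, 95), (366, 15, 122, 119), (374, 15, 119, 142), (382, 15, 119, 154), (390, 15, 122, 153), (398, 15, 122, 152)]
-0.042 [205.51102874 161.12679674]
-0.006 [269.84193896 161.11030173]
0.017 [310.94682223 161.09976208]
0.041 [353.84268163 161.08876321]
```

Both blocks straddle the tool centre as planned: block 36 at u 210–268 and block 24 at u 312–354. I'll lower and squeeze the pair.

Emit:
arm_command(deltas=[[[0,0,0,0,0,0],[0,0,0,0,0,0],[0,0,-2.2,0,0,0],[0,0,-2.2,0,0,0],[0,0,-1.7,0,0,0],[0,0,-1,0,0,0],[0,0,0,0,0,0],[0,0,0,0,0,0]]])

```text
t: 9.0
tool_pos: [0.6, -0.2552, -0.0053]
orientation: [-3.081, -0.61, 0.001]
force: [0.6, 0.5, -0.1]
opening: 0.0928
gripper_force: 0.0
```

Emit:
arm_command(deltas=[[[0,0,0,0,0,0],[0,0,0,0,0,0],[0,0,0,0,0,0],[0,0,0,0,0,0],[0,0,0,0,0,0],[0,0,0,0,0,0],[0,0,0,0,0,0],[0,0,0,0,0,0]]], gripper=-1, squeeze=35)

```text
t: 9.67
tool_pos: [0.6007, -0.2555, -0.0044]
orientation: [3.081, 0.61, 0.001]
force: [-0.3, 0.9, 5.1]
opening: 0.0595
gripper_force: 35.0
```

Emit:
arm_command(deltas=[[[0,0,1,0,0,0],[0,0,2,0,0,0],[0,0,2,0,0,0],[0,0,2,0,0,0],[0,0,0,0,0,0],[-0.1,1,0,0,0,0],[-0.4,2.6,0,0,0,-2],[-0.4,2.6,0,0,0,-2],[-0.4,2.6,0,0,0,-2],[-0.4,2.6,0,0,0,-2],[-0.4,2.6,0,0,0,-2],[-0.4,2.6,0,0,0,-2]]])

```text
t: 10.67
tool_pos: [0.573, -0.087, 0.0623]
orientation: [-3.127, -0.282, 0.006]
force: [0.3, 0.2, -2.8]
opening: 0.0597
gripper_force: 35.0
```

Emit:
arm_command(deltas=[[[-0.4,2.6,0,0,0,-2],[-0.4,2.6,0,0,0,-2],[-0.4,2.6,0,0,0,-2],[-0.4,2.6,0,0,0,-2],[-0.4,2.6,0,0,0,-2],[-0.4,2.6,0,0,0,-2],[-0.4,2.6,0,0,0,-2],[-0.4,2.6,0,0,0,-2],[-0.4,2.6,0,0,0,-2],[-0.3,2.5,0,0,0,-0.5],[0,0,0,0,0,0],[0,0,0,0,0,0]]])

```text
t: 11.67
tool_pos: [0.5341, 0.1709, 0.0628]
orientation: [3.133, -0.218, -0.005]
force: [0.3, 0.2, -1.7]
opening: 0.0598
gripper_force: 35.0
```

Run:
```python
from h import *
s,R=pose(); c=cam("wrist"); p=s['tool_pos']; w=eyes.read_camera("wrist"); cv2.imwrite("pics/w5.png",w)
im=eyes.read_camera("top"); cv2.imwrite("pics/t5.png",im)
for y in (.032,.0315):
  print(np.array([.5297,.1793])+[y*.1424,y*.9898]-p[:2])
th=-.1429;Rc=np.array([[np.cos(th),-np.sin(th),0],[np.sin(th),np.cos(th),0],[0,0,1]])
C=lambda x,y,z: Rc@[x,y,z]+[.5297,.1793,0]
for q in [(84,64,25),(-84,64,25),(94,-14,72),(130,-70,10)]: print(q,proj(c,C(*np.array(q)/1e3)))
```

```text
t 11.67 pos [0.5341 0.1709 0.0628] psi -97.94 z [-0.003 -0.001 -1.   ] F [ 0.3  0.2 -1.7] op 0.0598 q6 1.93
[0.00019824 0.04003611]
[0.00012704 0.03954121]
(84, 64, 25) [158.50992543  90.45672025]
(-84, 64, 25) [177.44680234 339.94841193]
(94, -14, 72) [293.88856504  64.29805678]
(130, -70, 10) [384.84626246  11.88452726]
```

View pics/w5.png

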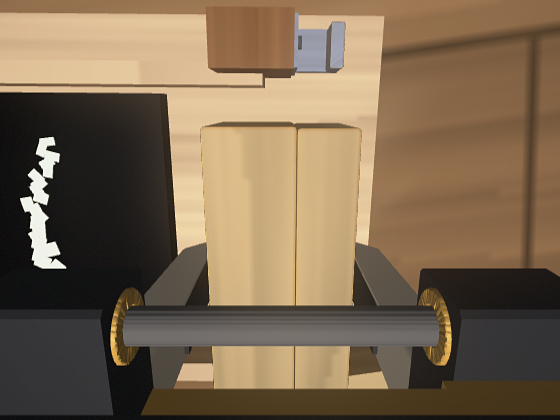

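The wrist picture shows both blocks held together, 36 on the panel side and 24 on the gate side. The panel's near edge runs from (166,95) to (177,250), the striker is at (325,45) and the floor's front corner at (383,16).

Run:
```python
from h import *
c=cam("top"); pts=[((573,119),(130,-70,10)),((495,506),(-130,-70,10)),((39,422),(-130,230,10)),((135,40),(130,230,10)),((358,146),(84,64,10)),((305,397),(-84,64,10))]
P=[np.array(p[:2])/1e3 for _,p in pts]; Q=[ray(c,(110+u[0]/4-.4,170+u[1]/4-.4),p[2]/1e3)[:2] for u,p in pts]
th,t,r=rigid(P,Q); print(th,t,r)
s,R=pose(); p=s['tool_pos']; c=cam("wrist")
Rc=np.array([[np.cos(th),-np.sin(th)],[np.sin(th),np.cos(th)]])
for uv,z in [((166,95),.010),((177,250),.010),((383,16),.010),((201,127),.125),((362,127),.125),((297,127),.125)]:
    w=ray(c,uv,z); print(uv,"case",(Rc.T@(w[:2]-t)*1e3).round(1),"tool",(R.T@(w-p)*1e3).round(1))
print("target delta",(Rc@[0,.0315]+t-p[:2])*100, "psi target",np.degrees(th)-90)
```

```text
-0.14262908463974402 [0.53053994 0.18024205] [0.00154666 0.00035642 0.00070486 0.00059206 0.00239575 0.0003283 ]
t 11.77 pos [0.535  0.1693 0.0634] psi -98.07 z [-0.002 -0.001 -1.   ] F [-0.3 -0.5 -2.6] op 0.0599 q6 1.93
(166, 95) case [82.6 61.6] tool [ 76.9 -71.8  53.1]
(177, 250) case [-21.8  61.9] tool [-27.5 -72.2  53.4]
(383, 16) case [128.3 -72.1] tool [122.3  62.1  53.2]
(201, 127) case [68.7 16.7] tool [ 62.7 -26.8 -61.8]
(362, 127) case [ 68.8 -38.7] tool [ 62.6  28.7 -61.7]
(297, 127) case [ 68.7 -16.3] tool [ 62.6   6.3 -61.7]
target delta [3.82724193e-03 4.21303686e+00] psi target -98.17204458567153
```

Emit:
arm_command(deltas=[[[0,1.4,0,0,0,0],[0,1.4,0,0,0,0],[0,1.3,0,0,0,0],[0,0,0,0,0,0],[0,0,0,0,0,0],[0,0,-1.5,0,0,0],[0,0,-1.5,0,0,0],[0,0,-1,0,0,0],[0,0,0,0,0,0],[0,0,0,0,0,0],[0,0,0,0,0,0]]])

```text
t: 12.68
tool_pos: [0.5368, 0.2107, 0.0256]
orientation: [-3.134, 0.223, -0.001]
force: [-0.3, 0.8, -1.3]
opening: 0.06
gripper_force: 35.0
```

Run:
```python
from h import *
s,R=pose(); p=s['tool_pos']; c=cam("wrist"); w=eyes.read_camera("wrist"); cv2.imwrite("pics/w6.png",w)
g=cv2.cvtColor(w,cv2.COLOR_BGR2GRAY).astype(int); hsv=cv2.cvtColor(w,cv2.COLOR_BGR2HSV)
for v in (100,130,160,200): 
    d=np.abs(np.diff(cv2.GaussianBlur(g[v].astype(np.float32).reshape(1,-1),(3,1),0)[0])); 
    print(v,[(x,int(g[v,x-3]),int(g[v,x+4])) for x in range(20,540) if d[x]>10 and d[x]==d[x-4:x+5].max()])
for y,z in ((-.0315,.01),(-.0315,.025)): print(proj(c,p+R@[.06,y,p[2]-z]),proj(c,p+R@[0.03,y,p[2]-z]))
```

```text
t 12.68 pos [0.5368 0.2107 0.0256] psi -98.12 z [ 0.001  0.    -1.   ] F [-0.3  0.8 -1.3] op 0.06 q6 2.0
100 [(220, 55, 202), (468, 197, 117)]
130 [(199, 50, 182), (295, 183, 177), (361, 178, 189), (464, 190, 119)]
160 [(71, 21, 251), (94, 239, 33), (201, 49, 182), (297, 175, 184), (360, 181, 194), (460, 195, 115)]
200 [(59, 22, 240), (74, 241, 27), (203, 49, 180), (296, 181, 186), (357, 181, 212), (455, 200, 124)]
[221.83511231 124.90772131] [223.95000061 179.08665896]
[217.33308855 126.21336268] [219.77607755 184.31989597]
```

Run:
```python
from h import *
s,R=pose(); p=s['tool_pos']; c=cam("wrist")
for uv,z in [((220.5,100),.01),((220.5,100),.025),((468.5,100),.01),((464.5,130),.01),((455.5,200),.01),((199.5,130),.08),((361.5,130),.08),((203,200),.08),((357.5,200),.08),((295.5,130),.08)]:
    print(uv,z,(R.T@(ray(c,uv,z)-p)*1e3).round(1)[:2])
```

```text
t 12.73 pos [0.5371 0.2108 0.026 ] psi -98.12 z [ 0.001  0.    -1.   ] F [ 0.1 -0.2 -1.7] op 0.0602 q6 2.0
(220.5, 100) 0.01 [ 73.1 -31.8]
(220.5, 100) 0.025 [ 72.8 -29.5]
(468.5, 100) 0.01 [ 73.  101.6]
(464.5, 130) 0.01 [ 57.2 101.4]
(455.5, 200) 0.01 [ 17.7 101.1]
(199.5, 130) 0.08 [ 61.2 -29.1]
(361.5, 130) 0.08 [61.2 30.1]
(203, 200) 0.08 [ 34.8 -29.2]
(357.5, 200) 0.08 [34.8 30. ]
(295.5, 130) 0.08 [61.2  6. ]
```

Emit:
arm_command(deltas=[[[0,0,-1,0,0,0],[0,0,-0.6,0,0,0],[0,0,-0.2,0,0,0],[0,0,-0.2,0,0,0],[0,0,0,0,0,0],[0,0,0,0,0,0]]])

```text
t: 13.23
tool_pos: [0.5363, 0.2108, 0.0055]
orientation: [3.134, -0.222, -0.0]
force: [-4.0, -0.3, 5.2]
opening: 0.06
gripper_force: 35.0
```

Emit:
arm_command(deltas=[[[0,0,0,0,0,0],[0,0,0,0,0,0],[0,0,0,0,0,0],[0,0,1,0,0,0],[0,0,3,0,0,0],[0,0,4,0,0,0],[0,0,4,0,0,0],[0,0,3.5,0,0,0]]], gripper=0.55)

```text
t: 13.9
tool_pos: [0.5365, 0.2107, 0.1633]
orientation: [-3.133, 0.222, -0.002]
force: [0.4, -0.4, 0.4]
opening: 0.0721
gripper_force: 0.0
```

Emit:
arm_command(deltas=[[[-0.75,-1.08,0,0,0,6.67],[-0.75,-1.08,0,0,0,6.67],[-0.75,-1.08,0,0,0,6.67],[-0.75,-1.08,0,0,0,6.67],[-0.75,-1.08,0,0,0,6.67],[-0.75,-1.08,0,0,0,6.67],[-0.75,-1.08,0,0,0,6.67],[-0.75,-1.08,0,0,0,6.67],[-0.75,-1.08,0,0,0,6.67],[-0.75,-1.08,0,0,0,6.67],[-0.75,-1.08,0,0,0,6.67],[-0.75,-1.08,0,0,0,6.67]]])

```text
t: 14.9
tool_pos: [0.446, 0.0806, 0.1607]
orientation: [2.537, 1.852, 0.001]
force: [-0.4, 0.9, -0.0]
opening: 0.0724
gripper_force: 0.0
```

Emit:
arm_command(deltas=[[[-0.75,-1.08,0,0,0,6.67],[-0.75,-1.08,0,0,0,6.67],[-0.75,-1.08,0,0,0,6.67],[0,0,0,0,0,0],[0,0,0,0,0,0],[0,0,0,0,0,0]]])

```text
t: 15.4
tool_pos: [0.4243, 0.049, 0.1605]
orientation: [2.188, 2.254, 0.001]
force: [-0.1, 0.8, -0.3]
opening: 0.0719
gripper_force: 0.0
```

Run:
```python
from h import *
s,R=pose(); p=s['tool_pos']; c=cam("wrist"); w=eyes.read_camera("wrist"); cv2.imwrite("pics/w7.png",w)
t=eyes.read_camera("top"); cv2.imwrite("pics/t7.png",t)
print(proj(c,(.4242,.0481,.125)),proj(c,(.4265,.0485,.125)))
cv2.imwrite("pics/v7.png",np.hstack([cv2.resize(w,(480,360)),cv2.resize(t[190:310,180:287],(320,360),interpolation=cv2.INTER_CUBIC)]))
```

```text
t 15.4 pos [0.4243 0.049  0.1605] psi 1.69 z [ 0.001  0.    -1.   ] F [-0.1  0.8 -0.3] op 0.0719 q6 -0.04
[281.88009191 221.88234932] [285.50142122 221.38177045]
```

View pics/v7.png

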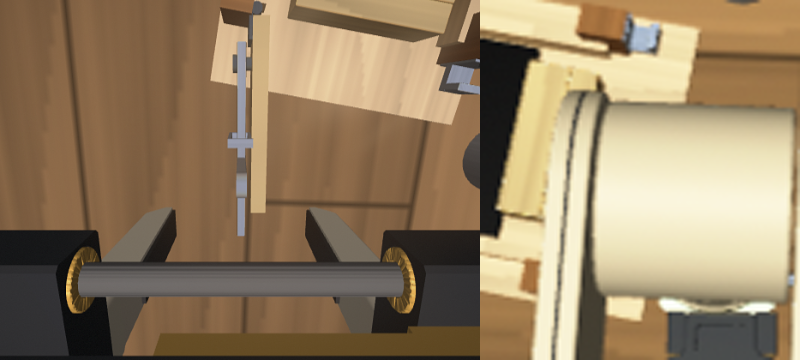

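The wrist half of the picture (scaled by 0.857) shows the lug top at about (242,185), or (282,216) at full size, on the tool's centre line. The top half shows the blocks sitting side by side in the gap.

Emit:
arm_command(deltas=[[[0,0,-2.5,0,0,0],[0,0,-2.5,0,0,0],[0,0,-2.5,0,0,0],[0,0,-2.1,0,0,0],[0,0,0,0,0,0],[0,0,0,0,0,0]]], gripper=0.2)

```text
t: 16.0
tool_pos: [0.4227, 0.0491, 0.0631]
orientation: [-2.183, -2.256, 0.003]
force: [-0.5, -0.0, -0.2]
opening: 0.0559
gripper_force: 0.0
```

Emit:
arm_command(deltas=[[[0,0,0,0,0,0],[0,0,0,0,0,0],[0,0,0,0,0,0],[0,0,0,0,0,0],[0,0,0,0,0,0],[0,0,0,0,0,0],[0,0,0,0,0,0],[0,0,0,0,0,0],[0,0,0,0,0,0],[0,0,0,0,0,0]]], gripper=-1, squeeze=20)

```text
t: 16.83
tool_pos: [0.424, 0.0487, 0.064]
orientation: [2.184, 2.258, 0.001]
force: [1.1, 0.1, -0.1]
opening: 0.0079
gripper_force: 20.0
```

```bash
cat > g.py <<'E'
from h import *
th=-.1427;t=np.array([.5305,.1802]); rot=lambda a:np.array([[np.cos(a),-np.sin(a)],[np.sin(a),np.cos(a)]])
H=t+rot(th)@[-.092,-.007]
def gate(lx):
    s,R=pose(); v=s['tool_pos'][:2]-H
    g=th-(np.arctan2(v[1],v[0])-np.arctan2(-.016,lx)); print("H",H.round(4),"r",np.linalg.norm(v).round(4),"exp",np.hypot(.016,lx).round(4),"gate",-(-g+0) if 0 else g)
    return s,v,g
E
python3 - <<'E'
from g import *
s,v,g=gate(.137)
r=np.hypot(.016,.1313); a0=np.arctan2(v[1],v[0])
# swing rows from lifted pose
v=rot(0)@v; lifted=rot(th-g)@np.array([.1313,-.016]); q=lifted
print("lift xy",(q-v)*100,"theta deg",np.degrees(g))
for k in range(16):
    n=rot(np.radians(5))@q; print(((n-q)*100).round(2),end=" "); q=n
E
```

```text
t 16.83 pos [0.424  0.0487 0.064 ] psi 1.92 z [ 0.  0. -1.] F [ 1.1  0.1 -0.1] op 0.0079 q6 -0.04
H [0.4384 0.1864] r 0.1384 exp 0.1379 gate 1.416274474692436
lift xy [-0.0016054   0.61892827] theta deg 81.1465500319843
[ 1.15 -0.08] [1.15 0.02] [1.15 0.13] [1.13 0.22] [1.11 0.32] [1.08 0.42] [1.04 0.51] [0.99 0.6 ] [0.93 0.68] [0.87 0.76] [0.8  0.83] [0.72 0.9 ] [0.64 0.96] [0.56 1.01] [0.47 1.06] [0.37 1.09]
```

Emit:
arm_command(deltas=[[[0,0.1,0.49,-2.87,-0.09,0],[0,0.14,0.47,-2.87,-0.09,0],[0,0.17,0.45,-2.87,-0.09,0],[0,0.19,0.44,-2.87,-0.09,0],[0,0,0,0,0,0],[0,0,0,0,0,0]]])

```text
t: 17.33
tool_pos: [0.4242, 0.0545, 0.0829]
orientation: [2.075, 2.151, -0.21]
force: [0.9, -6.3, 2.7]
opening: 0.0085
gripper_force: 20.0
```

Emit:
arm_command(deltas=[[[1.15,-0.08,0,0,0,5],[1.15,0.02,0,0,0,5],[1.15,0.13,0,0,0,5],[1.13,0.22,0,0,0,5],[1.11,0.32,0,0,0,5],[1.08,0.42,0,0,0,5],[0,0,0,0,0,0],[0,0,0,0,0,0]]])

```text
t: 18.0
tool_pos: [0.4914, 0.0647, 0.0822]
orientation: [1.442, 2.59, -0.144]
force: [1.7, 0.1, -0.2]
opening: 0.0083
gripper_force: 20.0
```

Run:
```python
from g import *
gate(.1313)
```

```text
t 18.0 pos [0.4914 0.0647 0.0822] psi 31.78 z [ 0.104 -0.169 -0.98 ] F [ 1.7  0.1 -0.2] op 0.0083 q6 -0.32
H [0.4384 0.1864] r 0.1327 exp 0.1323 gate 0.8960283672575797
```

Emit:
arm_command(deltas=[[[1.04,0.51,0,0,0,5],[0.99,0.6,0,0,0,5],[0.93,0.68,0,0,0,5],[0.87,0.76,0,0,0,5],[0.8,0.83,0,0,0,5],[0.72,0.9,0,0,0,5],[0.64,0.96,0,0,0,5],[0.56,1.01,0,0,0,5],[0,0,0,0,0,0],[0,0,0,0,0,0]]])

```text
t: 18.83
tool_pos: [0.5567, 0.1273, 0.0824]
orientation: [0.468, 2.906, -0.047]
force: [1.9, 1.8, -0.3]
opening: 0.0079
gripper_force: 20.1
```

Run:
```python
from g import *
s,v,g=gate(.1313)
q=v
for a in (2,2,2,2,1,1,1):
    n=rot(np.radians(a))@q; print(a,((n-q)*100).round(2),end=" "); q=n
```

```text
t 18.83 pos [0.5567 0.1273 0.0824] psi 71.71 z [ 0.189 -0.062 -0.98 ] F [ 1.9  1.8 -0.3] op 0.0079 q6 -1.01
H [0.4384 0.1864] r 0.1322 exp 0.1323 gate 0.19911772423991175
2 [0.2  0.42] 2 [0.18 0.42] 2 [0.17 0.43] 2 [0.15 0.43] 1 [0.07 0.22] 1 [0.07 0.22] 1 [0.06 0.22]
```

Emit:
arm_command(deltas=[[[0.2,0.42,0,0,0,2],[0.18,0.42,0,0,0,2],[0.17,0.43,0,0,0,2],[0.15,0.43,0,0,0,2],[0.07,0.22,0,0,0,1],[0,0,0,0,0,0],[0,0,0,0,0,0]]])

```text
t: 19.42
tool_pos: [0.5644, 0.1465, 0.0824]
orientation: [0.236, 2.932, -0.024]
force: [1.9, 1.4, -0.1]
opening: 0.0082
gripper_force: 20.1
```

Emit:
arm_command(deltas=[[[0.07,0.22,0,0,0,1],[0,0,0,0,0,0],[0,0,0,0,0,0]]])

```text
t: 19.67
tool_pos: [0.5652, 0.1489, 0.0823]
orientation: [0.208, 2.935, -0.021]
force: [2.1, 2.5, -0.3]
opening: 0.008
gripper_force: 20.1
```

Run:
```python
from g import *
gate(.1313)
```

```text
t 19.67 pos [0.5652 0.1489 0.0823] psi 81.9 z [ 0.197 -0.028 -0.98 ] F [ 2.1  2.5 -0.3] op 0.008 q6 -1.18
H [0.4384 0.1864] r 0.1322 exp 0.1323 gate 0.023302602859227417
```

Emit:
arm_command(deltas=[[[0.04,0.15,0,0,0,0.6],[0,0,0,0,0,0],[0,0,0,0,0,0]]])

```text
t: 19.92
tool_pos: [0.5657, 0.1505, 0.0823]
orientation: [0.192, 2.936, -0.02]
force: [1.2, 1.1, -0.7]
opening: 0.0078
gripper_force: 20.1
```

Emit:
arm_command(deltas=[[[0.03,0.15,0,0,0,0.5],[0,0,0,0,0,0],[0,0,0,0,0,0]]])

```text
t: 20.17
tool_pos: [0.5661, 0.1519, 0.0824]
orientation: [0.179, 2.936, -0.019]
force: [1.2, 2.2, 0.1]
opening: 0.0079
gripper_force: 20.1
```

Run:
```python
from g import *
gate(.1313); w=eyes.read_camera("wrist"); cv2.imwrite("pics/w8.png",w); cv2.imwrite("pics/t8.png",eyes.read_camera("top"))
```

```text
t 20.17 pos [0.5661 0.1519 0.0824] psi 83.03 z [ 0.198 -0.025 -0.98 ] F [1.2 2.2 0.1] op 0.0079 q6 -1.2
H [0.4384 0.1864] r 0.1322 exp 0.1323 gate -6.185940189779027e-05
```

Emit:
arm_command(deltas=[[[0.02,0.12,0,0,0,0],[0,0,0,0,0,0],[0,0,0,0,0,0]]])

```text
t: 20.52
tool_pos: [0.5661, 0.152, 0.0823]
orientation: [0.179, 2.936, -0.021]
force: [0.4, -4.4, 0.6]
opening: 0.0078
gripper_force: 20.0
```

Emit:
arm_command(deltas=[[[0.02,0.12,0,0,0,0],[0,0,0,0,0,0],[0,0,0,0,0,0]]])

```text
t: 20.77
tool_pos: [0.5663, 0.152, 0.0821]
orientation: [0.18, 2.937, -0.024]
force: [0.0, -10.0, 1.5]
opening: 0.0079
gripper_force: 20.0
```

Emit:
arm_command(deltas=[[[0.19,-0.05,-0.44,0.41,2.84,0],[0.17,-0.04,-0.44,0.41,2.84,0],[0.14,-0.04,-0.46,0.41,2.84,0],[0.1,-0.03,-0.47,0.41,2.84,0],[0,0,0,0,0,0],[0,0,0,0,0,0]]])

```text
t: 21.27
tool_pos: [0.572, 0.1511, 0.0634]
orientation: [-0.193, -3.133, -0.003]
force: [-1.2, -6.5, 0.8]
opening: 0.0079
gripper_force: 20.0
```

Emit:
arm_command(deltas=[[[0,0,0,0,0,0],[0,0,0,0,0,0],[0,0,0,0,0,0],[0,0,0,0,0,0],[0,0,1,0,0,0],[0,0,3,0,0,0],[0,0,4,0,0,0],[0,0,4,0,0,0],[0,0,0,0,0,0]]], gripper=-0.4)

```text
t: 22.02
tool_pos: [0.5772, 0.1538, 0.1957]
orientation: [0.19, 3.121, 0.012]
force: [0.8, -0.7, 1.8]
opening: 0.0282
gripper_force: 0.0
```

Emit:
arm_command(deltas=[[[-1,-3,0,0,0,0],[-1.5,-4,0,0,0,0],[-1.5,-4,0,0,0,0],[-1.5,-4,0,0,0,0],[-1.5,-4,0,0,0,0],[-1.5,-4,0,0,0,0],[-1.5,-4,0,0,0,0],[-1,-3,0,0,0,0],[0,0,0,0,0,0],[0,0,0,0,0,0]]])

```text
t: 22.85
tool_pos: [0.4645, -0.1427, 0.1852]
orientation: [0.197, 3.134, 0.006]
force: [-0.7, 0.5, 0.2]
opening: 0.0276
gripper_force: 0.0
```

Run:
```python
from g import *
pose(); t8=eyes.read_camera("top"); sd=eyes.read_camera("side"); cv2.imwrite("pics/t9.png",t8); cv2.imwrite("pics/s9.png",sd)
cv2.imwrite("pics/v9.png",np.hstack([cv2.resize(t8[170:310,110:250],(400,400),interpolation=cv2.INTER_CUBIC),cv2.resize(sd[200:340,220:360],(400,400),interpolation=cv2.INTER_CUBIC)]))
c=cam("top");ct=cam("side")
W=lambda x,y,z:np.r_[t+rot(th)@[x/1e3,y/1e3],z/1e3]
for n,q in [("bar end",(117,-23,54)),("nose",(107,-36.5,54)),("gate end",(86,-7,68)),("lug",(45,-23,125))]: print(n,proj(c,W(*q)).round(1),proj(ct,W(*q)).round(1))
```

```text
t 22.85 pos [ 0.4645 -0.1427  0.1852] psi 82.81 z [ 0.002  0.003 -1.   ] F [-0.7  0.5  0.2] op 0.0276 q6 -1.85
bar end [232.8 196.3] [230.6 250.6]
nose [237.2 200.9] [238.5 248.1]
gate end [223.6 205.4] [239.5 253.7]
lug [223.8 217.4] [261.3 229.7]
```

View pics/v9.png

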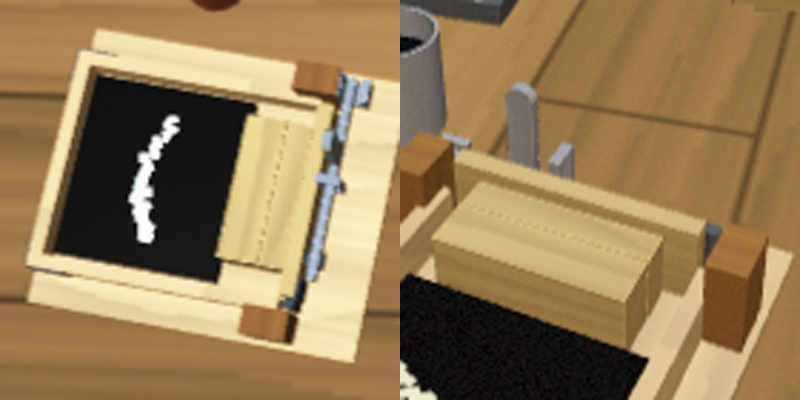

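The last picture shows the gate shut and both blocks side by side in the gap. The lug top is at side pixel (262,229), against (261,230) predicted for a bar that is fully down. Handing in.

```bash
python3 -c "
from plant import ticket
print(ticket.close_job())"
```

```text
the job is handed in; nothing more can be done
None
```

The job is handed in at about 23 s: the 24 and 36 mm blocks stand side by side in the gap, the gate is shut with the bar down in the catch, and the spare blocks, pot, jar and tray were not touched; no verdict was returned.

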